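# Select the green gear on the potter's wheel

## Task

Shift the potter's wheel into its green gear: push the red-topped gear lever out of the red slot, along the crossing passage and fully home into the slot with the green tag, without engaging any other gear on the way. Only push it with the fingers, from one side at a time: do not pinch the knob and do not force the lever against the gate. Leave the pots, jar, mug and brush where they are, and let go of the lever at the end.

Things in the scene. Friction and masses are not known exactly. Their poses are not given: they have to be found in the camera images.
- gate_centre (a point): centre of the gate on the upper face of the grey metal gate plate (130 x 110 x 12 mm, upper face 100 mm above the table). Axes: x 'far' (away from the robot, to the turntable), y 'left', z up; the gate is turned up to 0.3 rad about z. Three parallel slots along x, 14 mm wide, at y = +26 (left), 0 (middle) and -26 mm (right), run from x = -31 to +31 mm.
- gate: the fixed gate plate; origin 100 mm below gate_centre, same axes. The three slots are joined only by one straight crossing passage along y through the centre, 16 mm wide. The metal tongues between the slots have rounded ends, which guide the stem in. Six slot ends, near and far of each column, each with a coloured tag beyond it.
- wheel: the bench potter's wheel, fixed; origin on the table under the gate's centre, same axes. Blue gearbox 200 (x) x 340 (y) x 86 mm high centred there; grey base behind it; turntable of 230 mm, upper face 116 mm above the table, centred at x = +245 mm, in a yellow pan of 276 mm.
- stem (a point): point on the lever's 10 mm steel stem where it passes through the gate, 80 mm from the pivot. Fully home in a slot it is 26 mm from the crossing passage's centre line. The lever can change column only within 3 mm of that line.
- knob (a point): centre of the red knob on top of the lever: block 30 x 30 x 36 mm high, with pads 36 mm across, 160 mm from the pivot, which lies under the gate's centre 14 mm above the table. It moves twice as far as the stem: 52 mm from the passage to a slot end, 52 mm from column to column. Height 174 mm upright, about 160 mm in a corner slot. Its underside clears the gate plate by 30 mm or more.
- shift (a joint): lean of the lever along the gate's x, rad: 0 in the crossing passage, +0.314 home in a far slot (end stop), -0.314 home in a near slot. 80 mm x tan(shift) is the stem's x. Starts at -0.30 to -0.24 in the near left slot (red tag). No spring: friction holds the lever where it is left, and 2 to 3 N at the knob moves it.
- cross (a joint): lean of the lever along the gate's y, rad: +0.314 left column, 0 middle, -0.314 right; about 0.03 of play either way in a slot. Held by friction likewise (2 to 3 N at the knob).
- tag_green: round green tag, a disc 24 mm across, 3 mm thick, on the gate plate beyond the end of the slot it names, 46 mm from the crossing passage's centre line; origin at the centre of its underside (z = 100 mm). With the lever home in that slot the stem stands 20 mm from this point, towards the passage. Green, yellow, blue and white: near/far middle and near/far right slots, any order.
- tag_yellow: round yellow tag, a disc 24 mm across, 3 mm thick, on the gate plate beyond the end of the slot it names, 46 mm from the crossing passage's centre line; origin at the centre of its underside (z = 100 mm). With the lever home in that slot the stem stands 20 mm from this point, towards the passage.
- tag_blue: round blue tag, a disc 24 mm across, 3 mm thick, on the gate plate beyond the end of the slot it names, 46 mm from the crossing passage's centre line; origin at the centre of its underside (z = 100 mm). With the lever home in that slot the stem stands 20 mm from this point, towards the passage.
- tag_white: round white tag, a disc 24 mm across, 3 mm thick, on the gate plate beyond the end of the slot it names, 46 mm from the crossing passage's centre line; origin at the centre of its underside (z = 100 mm). With the lever home in that slot the stem stands 20 mm from this point, towards the passage.
- tag_red: round red tag, a disc 24 mm across, 3 mm thick, on the gate plate beyond the end of the slot it names, 46 mm from the crossing passage's centre line; origin at the centre of its underside (z = 100 mm). With the lever home in that slot the stem stands 20 mm from this point, towards the passage. Always at the near left slot, where the lever starts.
- tag_black: round black tag, a disc 24 mm across, 3 mm thick, on the gate plate beyond the end of the slot it names, 46 mm from the crossing passage's centre line; origin at the centre of its underside (z = 100 mm). With the lever home in that slot the stem stands 20 mm from this point, towards the passage. Always at the far left slot.
- pad_near: the black rubber pad on the near side of the knob (gate's -x side), 4 x 22 x 30 mm; origin at its centre, 16 mm from the knob's centre.
- pad_far: the black rubber pad on the far side of the knob (gate's +x side), 4 x 22 x 30 mm; origin at its centre, 16 mm from the knob's centre.
- pad_left: the black rubber pad on the left side of the knob (gate's +y side), 4 x 22 x 30 mm; origin at its centre, 16 mm from the knob's centre.
- pad_right: the black rubber pad on the right side of the knob (gate's -y side), 4 x 22 x 30 mm; origin at its centre, 16 mm from the knob's centre.
- pot_on_wheel: brown clay bowl, 110 mm across and 75 mm high, loose on the turntable; origin at the centre of its underside.
- glaze_jar: amber glass jar with white cap, 42 mm across and 56 mm high, loose on the blue gearbox to the right of the gate (centre about 138 mm from the gate's centre); origin at the centre of its underside.
- bowl0: brown clay bowl, 132 mm across and 85 mm high, loose on the 18 mm ware board at the left; origin at the centre of its underside.
- bowl1: brown clay bowl, 132 mm across and 85 mm high, loose on the 18 mm ware board at the left; origin at the centre of its underside.
- mug: white mug, 80 mm across and 90 mm high, loose on the table at the right; origin at the centre of its underside.
- brush: brush lying loose on the table at the right.

How it is judged:
At the end, for the whole second after the job is handed in: The lever rests in the green-tagged slot, its stem within 24.5 mm of the green tag's centre seen from above (fully home is 20 mm, so about 4 mm short at the gate, 9 mm at the knob, is allowed) (horizontal distance between stem and tag_green below 0.0245 m and velocity of joint shift between -0.05 and 0.05 rad/s and velocity of joint cross between -0.05 and 0.05 rad/s); the robot touches nothing.
It fails at once if the knob is pinched (two opposite pads pressed at once) ((contact force between the fingers and pad_near above 0.5 N and contact force between the fingers and pad_far above 0.5 N) or (contact force between the fingers and pad_left above 0.5 N and contact force between the fingers and pad_right above 0.5 N)).
It fails at once if the lever is forced: more than 60 N from the fingers (contact force between the fingers and shift above 60 N).
It fails at once if another gear is engaged: the stem comes within 28 mm of the black, yellow, blue or white tag (horizontal distance between stem and tag_black below 0.028 m or horizontal distance between stem and tag_yellow below 0.028 m or horizontal distance between stem and tag_blue below 0.028 m or horizontal distance between stem and tag_white below 0.028 m).
It fails at once if a pot, the jar, the mug or the brush is moved more than 20 mm (distance of any of pot_on_wheel, glaze_jar, bowl0, bowl1, mug, brush from where it was at the start of the episode above 0.02 m).
It also fails if it takes over 58 s, if anything falls off the work surface, if the arm or the gripper's body presses on something with over 40 N, if the wrist force passes 120 N, or if a joint passes its speed limit or range.

## Robot

A 6-joint arm with a two-finger parallel gripper is mounted at the origin on the work surface. World frame = base frame: x ahead of the robot, y to its left, z up, the work surface at z = 0. Lengths are in m, angles in rad, forces in N, time in s.
With the tool pointing down it reaches from about 0.25 to 0.775 m from the base axis. Payload 8.9 kg.
Tool frame: the origin (TCP) lies on the centre line of the jaws, within the pads' length; the fingertips stand 14 mm ahead of it and the grasp point (between the pads) lies 5 mm behind it (ctrl.tip_reach is the distance from the TCP to the fingertips, in m); z points along the fingers, y is the direction in which the jaws open and shut (so a half turn about z gives the same grasp; the last joint's range is limited). The gripper opens to 85 mm and grips with 20 to 120 N. Pads are 22 mm wide; open, the fingers measure 114 mm over their backs; the gripper's body (76 mm by 85 mm) begins 54 mm behind the grasp point. The pads swing forward as they close: fully open they stand 13 mm farther back than shut.
Start: joints at [1.075, 0.291, -0.153, 1.127, 0, 1.431], TCP at [0.183, 0.492, 0.222] pointing down, gripper open.
Joint ranges: [-2.52, 2.52], [-0.91, 1.74], [-1.3, 1.37], [-1.96, 2.02], [-1.52, 1.47], [-3.14, 3.14]. Speed limits (rad/s): [2.22, 2.22, 2.79, 3.14, 3.14, 3.14].

## Interface

Orientations are given as a unit quaternion [x, y, z, w].
In Python, from plant import ctrl, imaging gives the robot as it stands.
- The arm moves only by the tool carry_out, never from a script. Its argument "commands" is one flat list of numbers, 7 for each row, row after row: the turn, a rotation vector about the world's x, y, z in rad, then the shift along the world's x, y, z in m, then the finger opening in m, from 0 to 0.0854. A call has exactly 10 rows; each row shifts and turns the commanded pose from where the row before left it; what a row does not reach is not made up. A row lasts 1/8 s, in which the tool goes at most 62.5 mm and 10.7 degrees, less where a joint would pass 70% of its speed; a pose out of reach is approached as far as the arm can. A call is refused whole if a number of a shift passes 0.0625 or a number of a turn 0.188, either way. A call with a gripper value outside its range is refused whole. The fingers move at their own pace and stop on an object; the grip force is fixed at half the most. Time passes only in rows, so rows that do not move let the fingers close, or fill a call up. It gives the time, the measured TCP pose, the force and the opening at its end, in the units of the state.
- ctrl.observe(): the state, without advancing time (a new reading comes with each control period).
- imaging.grab_frame(name): name is "scene" or "top" or "wrist"; returns the picture (420x560x3 uint8, red, green, blue); there is no depth.
- imaging.camera_info(name): a dict with "fx", "fy", "cx", "cy" (pixels), "extrinsics" (4x4, takes a point from camera to world coordinates). Camera axes: x right, y down, z forward; pixel columns grow to the right and rows downward; lengths in m; the calibration is good to about 2 mm. A picture is of the moment at which its call begins: read the wrist's pose just before it. camera_info takes no time and is no camera call; for the wrist camera it gives the pose at the moment of the call.
- ctrl.close_job(): hands the job in, once; it reports no verdict.
The state is a dict: "time_s": time; "q": joint angles; "qd": joint speeds; "joint_efforts": joint torques, N m; "eef_pos": TCP position; "tool_rot": TCP orientation; "ft_force": force on the tool from outside, world axes, zero at the start; "torque": the same for the moment, N m; "finger_gap": opening from 0.0 (shut) to 1.0 (fully open).
Only numpy, scipy, OpenCV 4.12 (cv2) and the standard library are available. Lean on these libraries where they do the work, as an engineer would, in place of code of your own. Each camera call takes 0.05 s, during which the arm holds its last target. There are 200 camera calls.

## Working session

There is one attempt and no reset: what is moved stays moved. The work goes in short steps, Python scripts to look and compute and a tool call to move; the robot and the scene stay as the last step left them, time stands still between calls to the robot, and variables do not carry over. Pictures are saved under pics/ and viewed, about 8 in all and at most 12, crops included, and the job is handed in when it is done.

Besides the shell and the picture viewer there is one more tool, called after "Emit:" as name(argument=value, ...) on one line, values as JSON. carry_out: Moves the arm, as the interface text tells. Its arguments: {"type":"object","properties":{"commands":{"type":"array"}},"required":["commands"]}

```bash
mkdir -p pics
cat > h.py <<'E'
import numpy as np, cv2
from plant import ctrl, imaging
def save(cam,fn,crop=None,s=1):
    im=imaging.grab_frame(cam)
    if crop: x0,y0,x1,y1=crop; im=im[y0:y1,x0:x1]
    if s!=1: im=cv2.resize(im,None,fx=s,fy=s,interpolation=cv2.INTER_CUBIC)
    cv2.imwrite('pics/'+fn,im[:,:,::-1])
def px2w(cam,u,v,z,info=None):
    c=info or imaging.camera_info(cam);E=np.array(c['extrinsics'])
    d=E[:3,:3]@np.array([(u-c['cx'])/c['fx'],(v-c['cy'])/c['fy'],1]);o=E[:3,3]
    return o+d*(z-o[2])/d[2]
def w2px(cam,p):
    c=imaging.camera_info(cam);E=np.array(c['extrinsics'])
    q=E[:3,:3].T@(np.array(p)-E[:3,3]);return c['fx']*q[0]/q[2]+c['cx'],c['fy']*q[1]/q[2]+c['cy']
E
python3 - <<'E'
from h import *
a=imaging.grab_frame('top');b=imaging.grab_frame('scene')
cv2.imwrite('pics/top0.png',a[:,:,::-1]);cv2.imwrite('pics/scene0.png',b[:,:,::-1])
print(ctrl.observe());
for n in('top','scene'):print(imaging.camera_info(n))
E
```

```text
{'time_s': 0.1, 'q': array([ 1.07468809e+00,  2.91203941e-01, -1.54038982e-01,  1.12673324e+00,
       -2.04586805e-05,  1.43147504e+00]), 'qd': array([-4.01389973e-04, -1.56107005e-03,  1.93212962e-03, -1.01958161e-03,
       -3.27261372e-04,  1.80713965e-05]), 'joint_efforts': array([ 1.87133279e-03, -5.37979352e+01,  3.31918788e+01,  9.23787709e-03,
       -1.75193045e-04,  6.54792615e-06]), 'eef_pos': array([0.18317923, 0.49156596, 0.22110458]), 'tool_rot': array([ 1.77448736e-01,  9.84129868e-01, -5.63589326e-04, -1.74570965e-04]), 'ft_force': array([-0.22067429, -0.20216723, -0.28416166]), 'torque': array([0.00396661, 0.01276697, 0.05129756]), 'finger_gap': 1.000287324514186}
{'fx': 379.7088345104066, 'fy': 379.7088345104066, 'cx': 278.1182218588973, 'cy': 209.55126974516105, 'extrinsics': array([[ 0.05104452, -0.97495826,  0.21645056,  0.34817617],
       [-0.99869434, -0.05026936,  0.00908915, -0.00248893],
       [ 0.00201929, -0.2166319 , -0.97625127,  1.11743873],
       [ 0.        ,  0.        ,  0.        ,  1.        ]])}
{'fx': 407.7645440014482, 'fy': 407.7645440014482, 'cx': 274.2259898729125, 'cy': 209.45279310840291, 'extrinsics': array([[-0.7298813 ,  0.5200806 , -0.44360959,  1.1329893 ],
       [ 0.68331232,  0.5730516 , -0.45243356,  0.5822153 ],
       [ 0.01890927, -0.63334669, -0.77363713,  1.08280159],
       [ 0.        ,  0.        ,  0.        ,  1.        ]])}
```

View pics/top0.png

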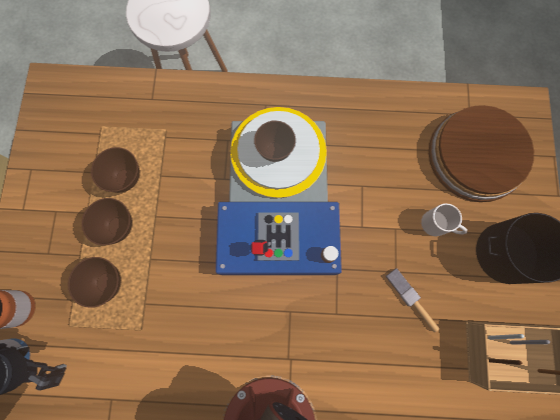

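View pics/scene0.png

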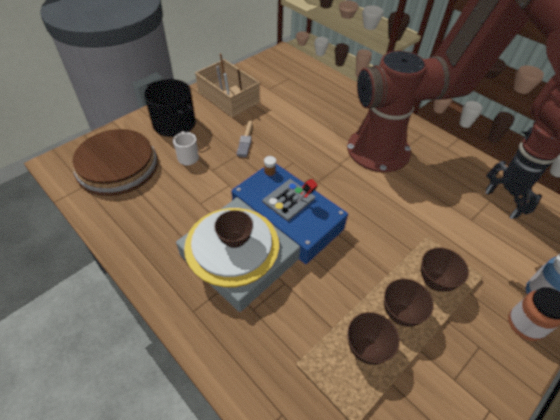

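The top view shows the gate at about (278,236) and the knob at (259,248). The green tag is in the near row, middle column, at about (279,253). Next is an enlarged crop.

Run:
```python
from h import *
a=cv2.imread('pics/top0.png')[190:285,210:350]
cv2.imwrite('pics/c0.png',cv2.resize(a,None,fx=5.7,fy=5.7,interpolation=cv2.INTER_CUBIC))
```

```text
(no output)
```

View pics/c0.png

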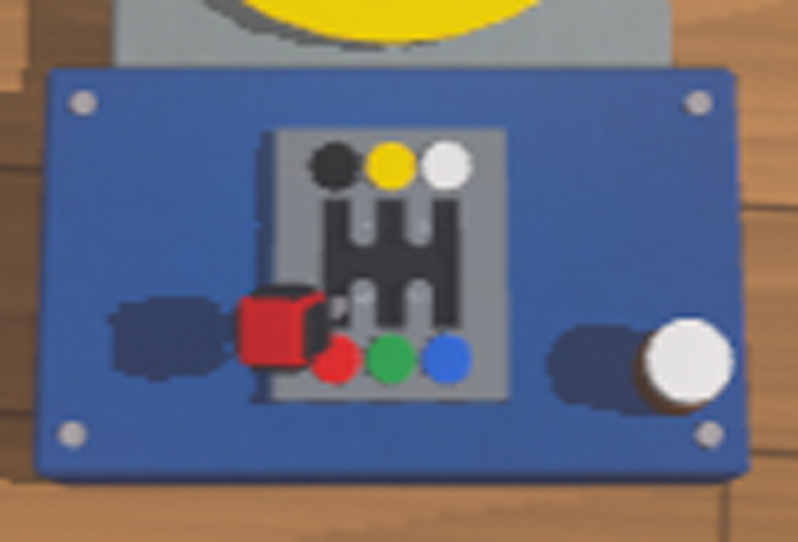

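```bash
cat >> h.py <<'E'
def cw(u,v,z): return px2w('top',210+(u+.5)/5.7-.5,190+(v+.5)/5.7-.5,z)
from scipy.spatial.transform import Rotation as R
def fitgate():
    nom=np.array([[46,26],[46,0],[46,-26],[-46,26],[-46,0],[-46,-26]])/1e3
    W=np.array([cw(u,v,.103)[:2] for u,v in [(336,165),(391,166),(446,165),(336,359),(391,359),(447,359)]])
    c=W.mean(0);H=nom.T@(W-c);yaw=np.arctan2(H[0,1]-H[1,0],H[0,0]+H[1,1])
    Rg=np.array([[np.cos(yaw),-np.sin(yaw)],[np.sin(yaw),np.cos(yaw)]])
    return c,yaw,Rg,(W-c)@Rg-nom
E
python3 - <<'E'
from h import *
c,yaw,Rg,res=fitgate();print(c,yaw,(res*1e3).round(1).tolist())
k=cw(272,332,.178);print('knob top centre',k,'gate frame mm',(Rg.T@(k[:2]-c)*1e3).round(1))
for p in [(83,103),(699,103),(72,434),(709,434)]: print('screw gate mm',(Rg.T@(cw(*p,.087)[:2]-c)*1e3).round(1))
for n,g,z in [('start',(-.045,.052),.178),('jar',(0,0),.1)]: pass
j=cw(688,360,.142);print('jar',(Rg.T@(j[:2]-c)*1e3).round(1))
r=R.from_quat(ctrl.observe()['tool_rot']).as_matrix();print(r.round(3))
E
```

```text
[0.50177661 0.00305347] 0.052481937153941526 [[0.4, 0.3], [-0.1, 0.0], [0.3, -0.3], [-0.2, -0.1], [-0.2, 0.1], [-0.2, -0.1]]
knob top centre [0.45674314 0.05280979 0.178     ] gate frame mm [-42.4  52.1]
screw gate mm [ 80.5 150.3]
screw gate mm [  80.2 -150.5]
screw gate mm [-79.7 150.7]
screw gate mm [ -80.1 -150. ]
jar [ -51.  -133.5]
[[-0.937  0.349 -0.001]
 [ 0.349  0.937 -0.001]
 [ 0.    -0.001 -1.   ]]
```

Emit:
carry_out(commands=[0,0,0.041,0.0216,-0.0442,0,0,0,0,0.041,0.0216,-0.0442,0,0,0,0,0.041,0.0216,-0.0442,0,0,0,0,0.041,0.0216,-0.0442,0,0,0,0,0.041,0.0216,-0.0442,0,0,0,0,0.041,0.0216,-0.0442,0,0,0,0,0.041,0.0216,-0.0442,0,0,0,0,0.041,0.0216,-0.0442,0,0,0,0,0.041,0.0216,-0.0442,0,0,0,0,0.041,0.0216,-0.0442,0,0])

```text
time_s: 1.35
eef_pos: [0.3997, 0.0483, 0.2216]
tool_rot: [-0.027, 1.0, 0.0, 0.0]
ft_force: [1.9, 0.9, 0.4]
finger_gap: 0.001
```

```bash
cat >> h.py <<'E'
def rep():
    s=ctrl.observe();c=np.array([.50178,.00305]);y=.0525
    Rg=np.array([[np.cos(y),-np.sin(y)],[np.sin(y),np.cos(y)]])
    m=R.from_quat(s['tool_rot']).as_matrix()
    print('t',round(s['time_s'],2),'tcp',s['eef_pos'].round(4),'gate mm',(Rg.T@(s['eef_pos'][:2]-c)*1e3).round(1),'yaw y-axis',np.arctan2(-m[0,1],m[1,1]).round(4),'zax',m[:,2].round(3),'F',s['ft_force'].round(1),'gap',round(s['finger_gap'],3))
E
python3 - <<'E'
from h import *
rep();save('wrist','w1.png')
E
```

```text
t 1.35 tcp [0.3997 0.0483 0.2216] gate mm [-99.5  50.6] yaw y-axis 0.0544 zax [ 0.  0. -1.] F [1.9 0.9 0.4] gap 0.001
```

View pics/w1.png

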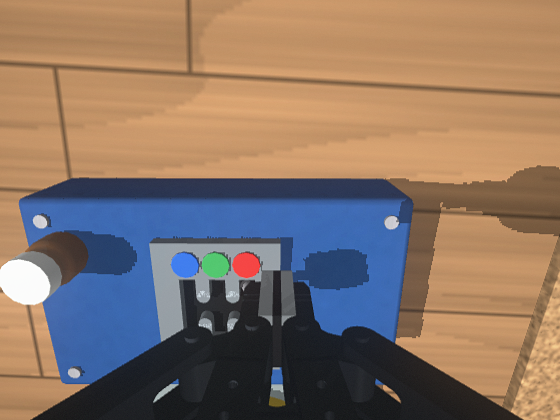

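Emit:
carry_out(commands=[0,0,0,0,0.0005,-0.02,0,0,0,0,0,0.0005,-0.02,0,0,0,0,0,0,-0.02,0,0,0,0,0.009,0.0005,0,0,0,0,0,0.009,0.0005,0,0,0,0,0,0.009,0.0005,0,0,0,0,0,0.009,0.0005,0,0,0,0,0,0.009,0.0005,0,0,0,0,0,0.009,0.0005,0,0,0,0,0,0.009,0.0005,0,0])

```text
time_s: 2.65
eef_pos: [0.4641, 0.0564, 0.166]
tool_rot: [-0.027, 1.0, 0.002, 0.002]
ft_force: [-17.9, 10.1, 61.5]
finger_gap: -0.003
```

Run:
```python
from h import *
rep();save('top','t1.png',(210,190,350,285),5.7)
```

```text
t 2.65 tcp [0.4641 0.0564 0.166 ] gate mm [-34.9  55.3] yaw y-axis 0.0546 zax [ 0.005  0.004 -1.   ] F [-17.9  10.1  61.5] gap -0.003
```

View pics/t1.png

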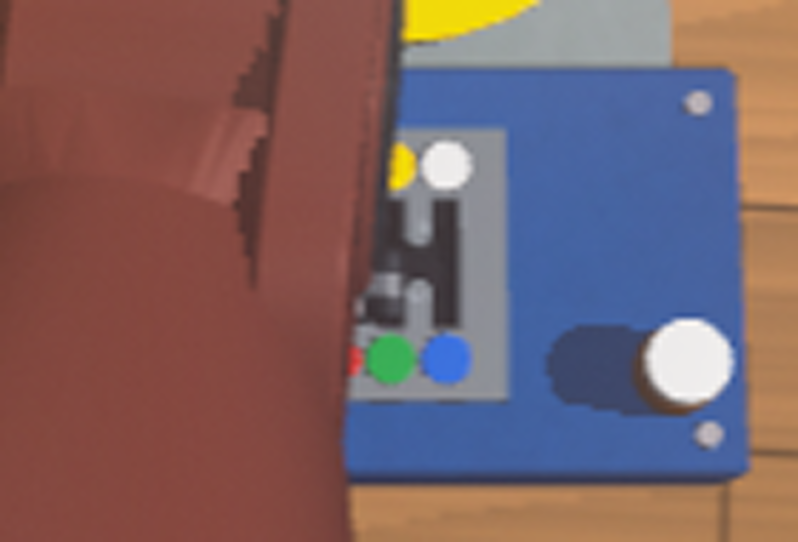

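The force reads +61 N upward, which I didn't expect. I'll look before moving any further.

Run:
```python
from h import *
a=imaging.grab_frame('wrist'); rep()
b=imaging.grab_frame('scene')[130:270,220:360]; rep()
b=cv2.resize(b,(420,420),interpolation=cv2.INTER_CUBIC)
w=cv2.resize(a[180:420,130:430],(380,304))
o=np.zeros((420,800,3),np.uint8);o[:,:420]=b;o[:304,420:]=w
cv2.imwrite('pics/s2.png',o[:,:,::-1])
```

```text
t 2.75 tcp [0.4666 0.0561 0.1663] gate mm [-32.4  54.8] yaw y-axis 0.0546 zax [ 0.009  0.003 -1.   ] F [-1.5  0.3  4. ] gap -0.001
t 2.8 tcp [0.4651 0.0552 0.1646] gate mm [-33.9  54. ] yaw y-axis 0.0542 zax [ 0.006  0.001 -1.   ] F [-1.7  0.1 -0.1] gap -0.0
```

View pics/s2.png

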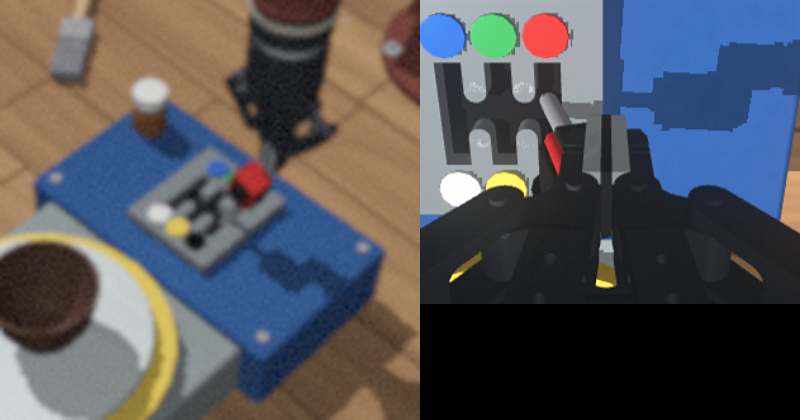

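Emit:
carry_out(commands=[0,0,0,0.001,0,0.0005,0,0,0,0,0.001,0,0.0005,0,0,0,0,0.001,0,0,0,0,0,0,0.001,0,0,0,0,0,0,0,0,0,0,0,0,0,0,0,0,0,0,0,0,0,0,0,0,0,0,0,0,0,0,0,0,0,0,0,0,0,0,0,0,0,0,0,0,0])

```text
time_s: 4.05
eef_pos: [0.4663, 0.0544, 0.1625]
tool_rot: [-0.027, 1.0, -0.0, -0.0]
ft_force: [-2.4, -0.1, -1.0]
finger_gap: 0.001
```

Run:
```python
from h import *
rep();i=imaging.camera_info('wrist');a=imaging.grab_frame('wrist');rep()
np.save('wi.npy',i,allow_pickle=True)
cv2.imwrite('pics/w3.png',cv2.resize(a[160:340,120:320],(800,720))[:600,:,::-1])
```

```text
t 4.05 tcp [0.4663 0.0544 0.1625] gate mm [-32.7  53.1] yaw y-axis 0.0532 zax [-0. -0. -1.] F [-2.4 -0.1 -1. ] gap 0.001
t 4.1 tcp [0.4663 0.0544 0.1626] gate mm [-32.7  53.2] yaw y-axis 0.0532 zax [-0. -0. -1.] F [-1.8  0.8 -2.1] gap 0.0
```

View pics/w3.png

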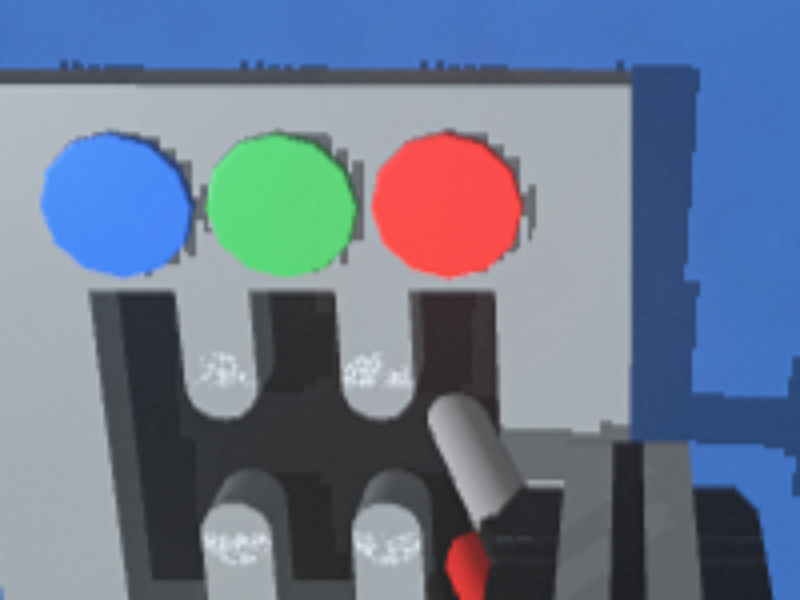

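```bash
cat >> h.py <<'E'
def lever(shift,cross,L):
    d=np.array([np.tan(shift),np.tan(cross),1]);d/=np.linalg.norm(d)
    g=d*L;c=np.array([.50178,.00305]);y=.0525
    Rg=np.array([[np.cos(y),-np.sin(y)],[np.sin(y),np.cos(y)]])
    return np.r_[c+Rg@g[:2],.014+g[2]]
def proj(i,p):
    E=np.array(i['extrinsics']);q=E[:3,:3].T@(np.array(p)-E[:3,3]);return np.array([i['fx']*q[0]/q[2]+i['cx'],i['fy']*q[1]/q[2]+i['cy']])
E
python3 - <<'E'
from h import *
i=np.load('wi.npy',allow_pickle=True).item()
G=lambda x,y,z:proj(i,np.r_[np.array([.50178,.00305])+np.array([[.99862,-.05248],[.05248,.99862]])@[x,y],z])
f=lambda p:((p-[120,160])*4).round(0)
print('tags r,g,b',[f(G(-.046,y,.103)) for y in(.026,0,-.026)])
print('near tongue tip',f(G(-.008,.013,.1)),f(G(.008,.013,.1)))
for s in(-.15,-.1,-.05,0,.05):
  print(s,[f(proj(i,lever(s,cr,L))) for cr in (.314,) for L in(.085,.095,.12,.135)])
E
```

```text
tags r,g,b [array([454., 212.]), array([289., 212.]), array([123., 212.])]
near tongue tip [388. 422.] [393. 506.]
-0.15 [array([468., 384.]), array([480., 401.]), array([516., 448.]), array([541., 482.])]
-0.1 [array([469., 407.]), array([482., 427.]), array([518., 484.]), array([543., 526.])]
-0.05 [array([471., 429.]), array([483., 452.]), array([519., 520.]), array([545., 568.])]
0 [array([472., 450.]), array([484., 477.]), array([521., 553.]), array([546., 608.])]
0.05 [array([472., 471.]), array([485., 500.]), array([521., 586.]), array([547., 646.])]
```

Emit:
carry_out(commands=[0,0,0,0.001,0,0.0001,0,0,0,0,0.001,0,0.0001,0,0,0,0,0.001,0,0,0,0,0,0,0.001,0,0,0,0,0,0,0.001,0,0,0,0,0,0,0,0,0,0,0,0,0,0,0,0,0,0,0,0,0,0,0,0,0,0,0,0,0,0,0,0,0,0,0,0,0,0])

```text
time_s: 5.35
eef_pos: [0.4714, 0.0544, 0.1628]
tool_rot: [-0.027, 1.0, -0.0, 0.0]
ft_force: [-1.0, 0.2, 1.8]
finger_gap: 0.001
```

Run:
```python
from h import *
rep();print(ctrl.observe()['q'].round(2));i=imaging.camera_info('wrist');a=imaging.grab_frame('wrist')
np.save('wi2.npy',i,allow_pickle=True)
cv2.imwrite('pics/w4.png',cv2.resize(a[220:320,170:300],(780,600))[:,:,::-1])
```

```text
t 5.35 tcp [0.4714 0.0544 0.1628] gate mm [-27.6  52.9] yaw y-axis 0.0532 zax [ 0. -0. -1.] F [-1.   0.2  1.8] gap 0.001
[-0.04  0.24 -0.39  0.95 -0.   -0.09]
```

View pics/w4.png

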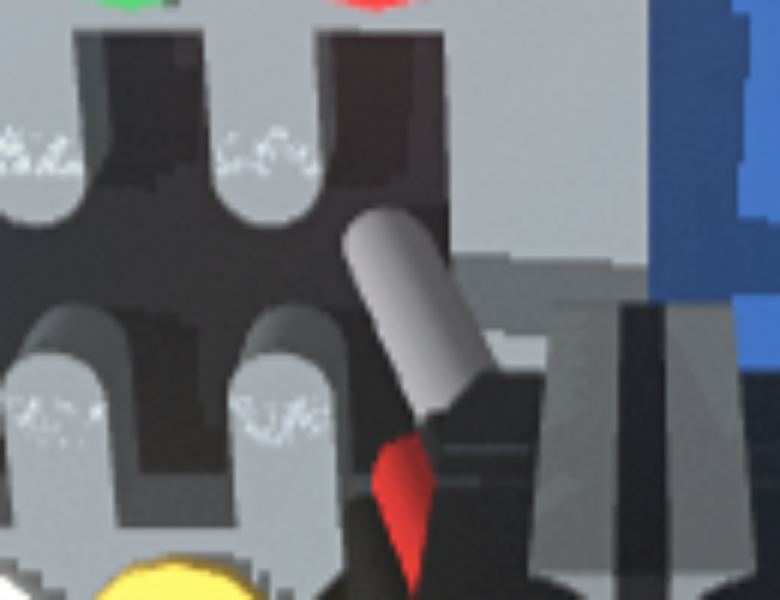

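Run:
```python
from h import *
i=np.load('wi2.npy',allow_pickle=True).item()
G=lambda x,y,z:proj(i,np.r_[np.array([.50178,.00305])+np.array([[.99862,-.05248],[.05248,.99862]])@[x,y],z])
f=lambda p:((p-[170,220])*6).round(0)
print('tongue tips L',f(G(-.008,.013,.1)),f(G(.008,.013,.1)),'R',f(G(-.008,-.013,.1)),f(G(.008,-.013,.1)))
for s in(-.1,-.05,0,.05):
 for cr in(.28,.314,.34):
  P=np.array([f(proj(i,lever(s,cr,L))) for L in np.linspace(.075,.15,60)])
  print(s,cr,[np.interp(x,P[:,0],P[:,1]).round() for x in (398,460)])
```

```text
tongue tips L [282. 229.] [290. 357.] R [ 48. 229.] [ 61. 358.]
-0.1 0.28 [np.float64(246.0), np.float64(366.0)]
-0.1 0.314 [np.float64(197.0), np.float64(291.0)]
-0.1 0.34 [np.float64(180.0), np.float64(251.0)]
-0.05 0.28 [np.float64(282.0), np.float64(422.0)]
-0.05 0.314 [np.float64(225.0), np.float64(335.0)]
-0.05 0.34 [np.float64(208.0), np.float64(289.0)]
0 0.28 [np.float64(314.0), np.float64(475.0)]
0 0.314 [np.float64(252.0), np.float64(379.0)]
0 0.34 [np.float64(235.0), np.float64(327.0)]
0.05 0.28 [np.float64(345.0), np.float64(526.0)]
0.05 0.314 [np.float64(279.0), np.float64(418.0)]
0.05 0.34 [np.float64(261.0), np.float64(363.0)]
```

Emit:
carry_out(commands=[0,0,0,0.001,0,0,0,0,0,0,0.001,0,0,0,0,0,0,-0.01,0,0,0,0,0,0,-0.01,0,0,0,0,0,0,-0.01,0,0,0,0,0,0,0,0,0.03,0,0,0,0,0,0,0.03,0,0,0,-0.1745,0,0.02,0,0,0,0,-0.1745,0,0.02,0,0,0,0,-0.1745,0,0.02,0,0])

```text
time_s: 6.65
eef_pos: [0.443, 0.1149, 0.223]
tool_rot: [0.236, 0.972, 0.0, 0.0]
ft_force: [-1.1, -0.1, 0.0]
finger_gap: 0.001
```

Emit:
carry_out(commands=[0,0,-0.1745,0.00875,0.0005,0,0,0,0,-0.1745,0.00875,0.0005,0,0,0,0,-0.1745,0.00875,0.0005,0,0,0,0,-0.1745,0.00875,0.0005,0,0,0,0,-0.1745,0.00875,0.0005,0,0,0,0,-0.1745,0.00875,0.0005,0,0,0,0,0,0,0,-0.02,0,0,0,0,0,0,-0.02,0,0,0,0,0,0,-0.02,0,0,0,0,0,0,0,0])

```text
time_s: 7.9
eef_pos: [0.4944, 0.1173, 0.1618]
tool_rot: [0.688, 0.726, -0.001, -0.001]
ft_force: [-0.6, -0.2, -0.4]
finger_gap: -0.0
```

Run:
```python
from h import *
rep();print(ctrl.observe()['q'].round(2));i=imaging.camera_info('wrist');a=imaging.grab_frame('wrist')
np.save('wi3.npy',i,allow_pickle=True)
o=np.zeros((420,800,3),np.uint8);o[:,:560]=a
t=imaging.grab_frame('top')[200:280,240:320];o[:240,560:]=cv2.resize(t,(240,240))
cv2.imwrite('pics/w5.png',o[:,:,::-1])
```

```text
t 7.9 tcp [0.4944 0.1173 0.1618] gate mm [ -1.4 114.5] yaw y-axis -1.5173 zax [-0.003 -0.    -1.   ] F [-0.6 -0.2 -0.4] gap -0.0
[ 0.09  0.3  -0.3   0.97 -0.    1.61]
```

View pics/w5.png

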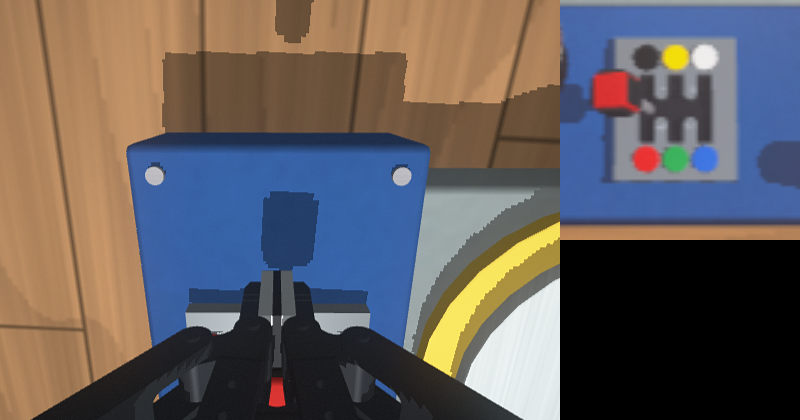

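```bash
cat >> h.py <<'E'
def redblob():
    a=imaging.grab_frame('top').astype(int)[215:262,240:300]
    m=((a[...,0]>150)&(a[...,1]<60)&(a[...,2]<70)).astype(np.uint8)
    n,l,st,ce=cv2.connectedComponentsWithStats(m)
    for k in range(1,n):
        if st[k,4]>10: print('blob',st[k].tolist(),(ce[k]+[240,215]).round(2))
E
python3 - <<'E'
from h import *
redblob()
b=cv2.imread('pics/top0.png')[215:262,240:300,::-1].astype(int);m=((b[...,0]>150)&(b[...,1]<60)&(b[...,2]<70)).astype(np.uint8)
n,l,st,ce=cv2.connectedComponentsWithStats(m);print('t0',[(st[k].tolist(),(ce[k]+[240,215]).round(2)) for k in range(1,n)])
i=imaging.camera_info('top')
for s in(-.3,-.27,-.24,-.05,0,.05,.1):print(s,proj(i,lever(s,.314,.178)).round(2),proj(i,lever(s,.29,.178)).round(2))
E
```

```text
blob [11, 9, 15, 13, 131] [256.48 229.96]
blob [25, 34, 7, 8, 43] [268.07 252.53]
t0 [([12, 27, 15, 12, 121], array([257.7 , 247.61])), ([25, 34, 8, 8, 42], array([268.57, 252.88]))]
-0.3 [257.03 251.08] [258.6  251.17]
-0.27 [256.85 249.03] [258.43 249.11]
-0.24 [256.69 246.98] [258.28 247.04]
-0.05 [256.19 233.97] [257.81 233.92]
0 [256.2 230.6] [257.81 230.51]
0.05 [256.27 227.26] [257.88 227.14]
0.1 [256.39 223.96] [257.99 223.82]
```

Emit:
carry_out(commands=[0,0,0,0.0008,-0.0085,0,0,0,0,0,0.0008,-0.0085,0,0,0,0,0,0.0008,-0.0085,0,0,0,0,0,0.0003,-0.005,0,0,0,0,0,0.0003,-0.005,0.0015,0,0,0,0,0.0003,-0.005,0.0015,0,0,0,0,0.0003,-0.005,0.0015,0,0,0,0,0.0003,-0.005,0.0015,0,0,0,0,0.0003,-0.005,0.0015,0,0,0,0,0.0003,-0.005,0.0012,0])

```text
time_s: 9.3
eef_pos: [0.5009, 0.057, 0.1723]
tool_rot: [0.688, 0.726, 0.001, 0.0]
ft_force: [-0.9, 4.7, 8.8]
finger_gap: 0.003
```

Emit:
carry_out(commands=[0,0,0,0.0002,-0.0045,0.001,0,0,0,0,0.0002,-0.0045,0.001,0,0,0,0,0.0002,-0.0045,0.0007,0,0,0,0,0.0002,-0.0045,0.0006,0,0,0,0,0.0002,-0.0045,0.0004,0,0,0,0,0,0,0,0,0,0,0,0,0,0,0,0,0,0,0,0,0,0,0,0,0,0,0,0,0,0,0,0,0,0,0,0])

```text
time_s: 10.55
eef_pos: [0.5025, 0.0343, 0.1768]
tool_rot: [0.688, 0.726, 0.001, 0.001]
ft_force: [-1.5, 3.0, 14.2]
finger_gap: 0.001
```

Run:
```python
from h import *
rep();redblob()
i=imaging.camera_info('top')
for s in(-.1,-.05,0,.05,.1):print(s,proj(i,lever(s,0,.178)).round(2),proj(i,lever(s,.05,.178)).round(2))
```

```text
t 10.55 tcp [0.5025 0.0343 0.1768] gate mm [ 2.4 31.2] yaw y-axis -1.5172 zax [ 0.003 -0.    -1.   ] F [-1.5  3.  14.2] gap 0.001
-0.1 [278.31 237.2 ] [274.71 237.2 ]
-0.05 [278.3  233.58] [274.69 233.6 ]
0 [278.3 230. ] [274.69 230.02]
0.05 [278.29 226.46] [274.7  226.48]
0.1 [278.28 222.98] [274.72 223.01]
```

Emit:
carry_out(commands=[0,0,0,0,-0.0016,0.0004,0,0,0,0,0.0001,-0.0016,0.0004,0,0,0,0,0,0,0,0,0,0,0,-0.0005,0.01,0,0,0,0,0,-0.0005,0.01,0,0,0,0,0,-0.0005,0.01,0,0,0,0,0,0,0,0.02,0,0,0,0,0,0.02,0.02,0,0,0,0,0,0.02,0.02,0,0,0,0,0,0.02,0,0])

```text
time_s: 11.85
eef_pos: [0.5007, 0.1223, 0.2373]
tool_rot: [0.688, 0.726, 0.001, 0.001]
ft_force: [0.4, -0.6, -0.5]
finger_gap: -0.001
```

Run:
```python
from h import *
rep();redblob()
i=np.load('wi.npy',allow_pickle=True).item();print('cam at',np.array(i['extrinsics'])[:3,3],'tcp .4663 .0544 .1625')
```

```text
t 11.85 tcp [0.5007 0.1223 0.2373] gate mm [  5.2 119.2] yaw y-axis -1.5171 zax [ 0.002  0.    -1.   ] F [ 0.4 -0.6 -0.5] gap -0.001
blob [31, 9, 12, 11, 102] [276.22 229.64]
blob [25, 34, 7, 8, 43] [268.07 252.53]
cam at [0.38423481 0.0500159  0.31492399] tcp .4663 .0544 .1625
```

Run:
```python
from h import *
t=imaging.grab_frame('top')[205:270,240:315];w=imaging.grab_frame('wrist')
o=np.zeros((400,800,3),np.uint8);o[:,:460]=cv2.resize(t,(460,400),interpolation=cv2.INTER_CUBIC);o[:255,460:]=cv2.resize(w,(340,255))
cv2.imwrite('pics/t6.png',o[:,:,::-1])
```

```text
(no output)
```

View pics/t6.png

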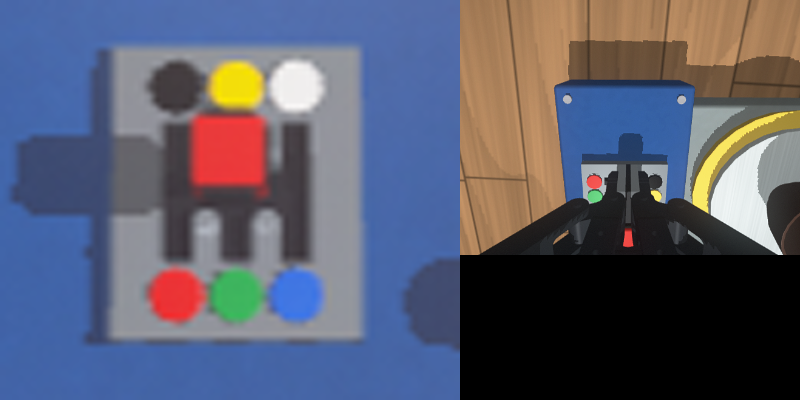

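Emit:
carry_out(commands=[0,0,0.1744,0.007,-0.0128,0,0,0,0,0.1744,0.007,-0.0128,0,0,0,0,0.1744,0.007,-0.0128,0,0,0,0,0.1744,0.007,-0.0128,0,0,0,0,0.1744,0.007,-0.0128,0,0,0,0,0.1744,0.007,-0.0128,0,0,0,0,0.1744,0.007,-0.0128,0,0,0,0,0.1744,0.007,-0.0128,0,0,0,0,0.1744,0.007,-0.0128,0,0,0,0,0,0,0,0,0])

```text
time_s: 13.25
eef_pos: [0.5629, 0.0049, 0.2355]
tool_rot: [-0.025, 1.0, -0.0, -0.0]
ft_force: [-0.2, -0.4, -1.0]
finger_gap: -0.002
```

```bash
python3 -c "
from h import *
rep();redblob()"
```

```text
t 13.25 tcp [0.5629 0.0049 0.2355] gate mm [61.1 -1.4] yaw y-axis 0.0496 zax [-0.001 -0.    -1.   ] F [-0.2 -0.4 -1. ] gap -0.002
```

Emit:
carry_out(commands=[0,0,0,0,0.0005,-0.0174,0,0,0,0,0,0.0005,-0.0174,0,0,0,0,0,0.0005,-0.0174,0,0,0,0,0,0.0005,-0.0174,0,0,0,0,-0.0055,-0.0003,0,0,0,0,0,-0.0055,-0.0003,0,0,0,0,0,-0.0055,-0.0003,0,0,0,0,0,-0.0055,-0.0003,0,0,0,0,0,-0.0055,-0.0003,0,0,0,0,0,-0.005,-0.0003,0,0])

```text
time_s: 14.55
eef_pos: [0.5305, 0.0062, 0.1667]
tool_rot: [-0.026, 1.0, -0.0, 0.0]
ft_force: [2.4, 0.6, 2.1]
finger_gap: -0.001
```

Emit:
carry_out(commands=[0,0,0,-0.004,-0.0002,0.0003,0,0,0,0,-0.004,-0.0002,0.0003,0,0,0,0,-0.004,-0.0002,0.0002,0,0,0,0,-0.004,-0.0002,0,0,0,0,0,-0.004,-0.0002,0,0,0,0,0,-0.004,-0.0002,-0.0003,0,0,0,0,-0.004,-0.0002,-0.0005,0,0,0,0,-0.004,-0.0002,-0.0006,0,0,0,0,0,0,0,0,0,0,0,0,0,0,0])

```text
time_s: 15.8
eef_pos: [0.4982, 0.0046, 0.1657]
tool_rot: [-0.026, 1.0, 0.0, -0.0]
ft_force: [0.3, -0.5, 1.0]
finger_gap: 0.003
```

```bash
python3 -c "
from h import *
rep();redblob()
save('wrist','w7.png')"
```

```text
t 15.8 tcp [0.4982 0.0046 0.1657] gate mm [-3.5  1.7] yaw y-axis 0.0522 zax [-0.001  0.    -1.   ] F [ 0.3 -0.5  1. ] gap 0.003
```

View pics/w7.png

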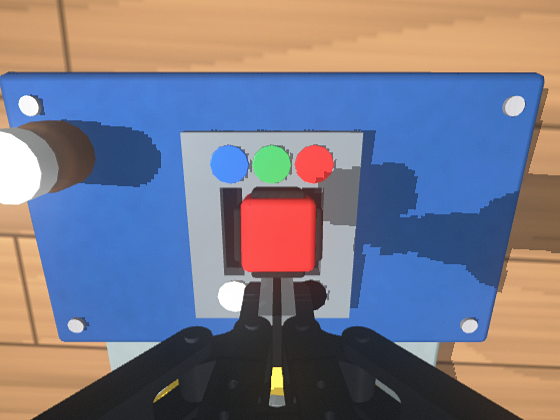

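The knob's top is centred at (278,232), still in the middle column and moving near with little force. Continuing.

Emit:
carry_out(commands=[0,0,0,-0.002,-0.0001,-0.0004,0,0,0,0,-0.002,-0.0001,-0.0004,0,0,0,0,-0.002,-0.0001,-0.0004,0,0,0,0,-0.002,-0.0001,-0.0005,0,0,0,0,-0.002,-0.0001,-0.0005,0,0,0,0,-0.002,-0.0001,-0.0005,0,0,0,0,-0.001,0,0,0,0,0,0,0,0,0,0,0,0,0,0,0,0,0,0,0,0,0,0,0,0])

```text
time_s: 17.15
eef_pos: [0.4854, 0.0041, 0.163]
tool_rot: [-0.026, 1.0, 0.0, -0.0]
ft_force: [2.0, 0.5, 1.0]
finger_gap: 0.004
```

```bash
cat >> h.py <<'E'
def wred():
    i=imaging.camera_info('wrist');a=imaging.grab_frame('wrist').astype(int)
    m=((a[...,0]>170)&(a[...,1]<60)&(a[...,2]<70)).astype(np.uint8)
    n,l,st,ce=cv2.connectedComponentsWithStats(m)
    print([(st[k].tolist(),ce[k].round(1)) for k in range(1,n) if st[k,4]>300])
    for s in(-.2,-.25,-.28,-.314):print(s,proj(i,lever(s,0,.178)).round(1))
E
python3 -c "
from h import *
rep();wred()
b=cv2.imread('pics/w7.png')[...,::-1].astype(int)"
```

```text
t 17.15 tcp [0.4854 0.0041 0.163 ] gate mm [-16.3   1.9] yaw y-axis 0.0523 zax [-0.  0. -1.] F [2.  0.5 1. ] gap 0.004
[([253, 174, 80, 94, 694], array([314.9, 198.4]))]
-0.2 [272.1 265.2]
-0.25 [272.1 243.1]
-0.28 [272.1 229.6]
-0.314 [272.  214.2]
```

```bash
python3 -c "
from h import *
i=imaging.camera_info('wrist');a=imaging.grab_frame('wrist');cv2.imwrite('pics/w8.png',a[:,:,::-1])
h=cv2.cvtColor(a,cv2.COLOR_RGB2HSV)
print(a[225,272],a[205,272])
col=a[150:300,272].astype(int);print([(150+k,c.tolist()) for k,c in enumerate(col) if k%6==0])
print(a[215,220:330:6].tolist())"
```

```text
[251  78  75] [251  80  77]
[(150, [74, 124, 207]), (156, [172, 180, 188]), (162, [171, 179, 187]), (168, [95, 218, 123]), (174, [98, 218, 123]), (180, [100, 219, 124]), (186, [102, 218, 123]), (192, [78, 61, 64]), (198, [194, 53, 55]), (204, [251, 78, 77]), (210, [251, 80, 77]), (216, [251, 80, 75]), (222, [251, 78, 75]), (228, [251, 78, 76]), (234, [251, 78, 72]), (240, [251, 77, 73]), (246, [251, 77, 72]), (252, [251, 77, 74]), (258, [251, 78, 74]), (264, [251, 77, 74]), (270, [215, 59, 57]), (276, [78, 60, 58]), (282, [116, 111, 112]), (288, [114, 110, 112]), (294, [98, 95, 96])]
[[123, 126, 133], [57, 46, 58], [60, 44, 56], [73, 59, 66], [251, 77, 79], [251, 81, 81], [251, 81, 82], [251, 79, 78], [251, 79, 76], [251, 77, 73], [251, 77, 74], [251, 78, 74], [250, 76, 73], [250, 77, 73], [250, 76, 73], [241, 69, 65], [78, 58, 58], [69, 46, 48], [113, 109, 113]]
```

Emit:
carry_out(commands=[0,0,0,-0.001,0,-0.0003,0,0,0,0,-0.001,-0.0001,-0.0003,0,0,0,0,-0.001,0,-0.0003,0,0,0,0,-0.001,-0.0001,-0.0003,0,0,0,0,-0.001,0,-0.0003,0,0,0,0,0,0,0,0,0,0,0,0,0,0,0,0,0,0,0,0,0,0,0,0,0,0,0,0,0,0,0,0,0,0,0,0])

```text
time_s: 18.5
eef_pos: [0.4807, 0.0038, 0.1617]
tool_rot: [-0.026, 1.0, -0.0, 0.0]
ft_force: [4.5, -0.4, 5.7]
finger_gap: 0.001
```

```bash
sed -i 's/<60)&(a\[...,2\]<70)).astype(np.uint8)\n    n,l,st,ce=cv2.connectedComponentsWithStats(m)\n    print(\[/X/' h.py
cat >> h.py <<'E'
def wred2():
    i=imaging.camera_info('wrist');a=imaging.grab_frame('wrist').astype(int)
    m=((a[...,0]>200)&(a[...,1]<100)&(a[...,2]<100)).astype(np.uint8)
    n,l,st,ce=cv2.connectedComponentsWithStats(m)
    print([(st[k].tolist(),ce[k].round(1)) for k in range(1,n) if st[k,4]>300])
    for s in(-.25,-.28,-.314):print(s,proj(i,lever(s,0,.178)).round(1))
E
python3 -c "
from h import *
rep();wred2()"
```

```text
t 18.5 tcp [0.4807 0.0038 0.1617] gate mm [-21.    1.9] yaw y-axis 0.0523 zax [ 0. -0. -1.] F [ 4.5 -0.4  5.7] gap 0.001
[([241, 198, 72, 73, 5144], array([276.4, 234.5]))]
-0.25 [272.1 255.4]
-0.28 [272. 242.]
-0.314 [272.  226.6]
```

Emit:
carry_out(commands=[0,0,0,-0.001,0,0,0,0,0,0,-0.0005,0,0,0,0,0,0,0,0,0,0,0,0,0,0.004,0.0002,0,0,0,0,0,0.012,0.0006,0,0,0,0,0,0.012,0.0006,0,0,0,0,0,0.012,0.0006,0,0,0,0,0,0,0,0.03,0,0,0,0,0,0,0.04,0,0,0,0,0,0.02,0.02,0])

```text
time_s: 19.8
eef_pos: [0.5202, 0.0253, 0.2534]
tool_rot: [-0.025, 1.0, -0.0, 0.001]
ft_force: [-0.4, -0.7, -1.1]
finger_gap: -0.004
```

Emit:
carry_out(commands=[0,0,0,0,0.04,0,0,0,0,0,0,0.04,0,0,0,0,0,0,0.04,0,0,0,0,0,0,0.04,0,0,0,0,0,0,0.02,0,0,0,0,0,0,0,0,0,0,0,0,0,0,0,0,0,0,0,0,0,0,0,0,0,0,0,0,0,0,0,0,0,0,0,0,0])

```text
time_s: 21.05
eef_pos: [0.519, 0.2054, 0.2517]
tool_rot: [-0.026, 1.0, -0.0, 0.0]
ft_force: [0.6, -0.2, 0.6]
finger_gap: -0.0
```

```bash
python3 -c "
from h import *
rep();redblob();i=imaging.camera_info('top')
for s in(-.25,-.28,-.314):print(s,proj(i,lever(s,0,.178)).round(2))
save('top','t9.png',(200,180,480,340),2.8)"
```

```text
t 21.05 tcp [0.519  0.2054 0.2517] gate mm [ 27.9 201.2] yaw y-axis 0.0517 zax [ 0. -0. -1.] F [ 0.6 -0.2  0.6] gap -0.0
blob [25, 30, 18, 13, 163] [274.93 251.37]
-0.25 [278.32 248.08]
-0.28 [278.32 250.24]
-0.314 [278.32 252.68]
```

View pics/t9.png

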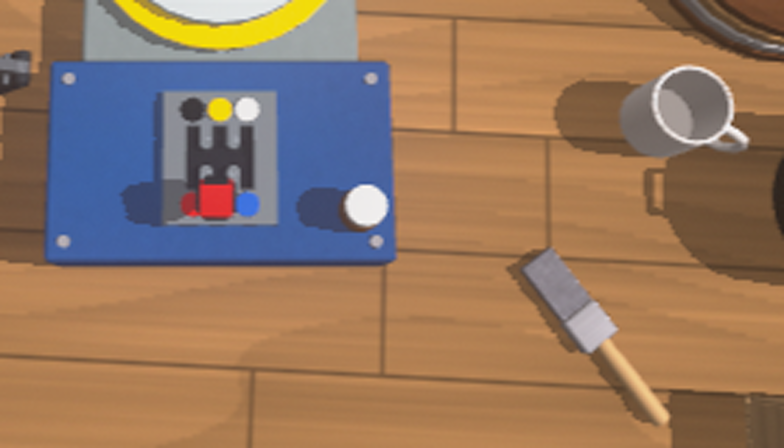

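```bash
python3 -c "
from h import *
print(ctrl.close_job())"
```

```text
the job is handed in; nothing more can be done
None
```

I moved the lever into the green-tagged slot (near middle) and handed the job in after about 21 s of the 58 s allowed. No verdict was reported.

- **Moves:** With the fingers shut, I pushed from the near side, then the left, then the far side. I let go between pushes.
- **Lever at the end:** The last top view gives a shift of about -0.30 rad, against -0.314 fully home. The stem is then about 21 mm from the green tag, against a limit of 24.5 mm. The reading could be off by about 0.01 rad.
- **Robot at the end:** The gripper was about 0.2 m clear of the lever, and the force reading was near zero.
- **Other objects:** The jar, mug and brush look unmoved in that view. The bowls were outside the crop and were not rechecked, but the arm met no force near them.
- **One reading that could count against the job:** At the end of the first push, one reading showed about 65 N at the wrist, mostly upward. I think the rubber pad stuck to the fingers as the knob rose. It was gone at the next reading, 0.1 s later. If all of that load was on the lever, it would have passed the 60 N limit, and I can't tell. I made the later pushes slower and followed the knob's arc, and the forces read after them stayed below about 15 N.

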